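# Couple a trailer drawbar to its test ball

## Robot

A 6-joint arm with a two-finger parallel gripper is mounted at the origin on the work surface. World frame = base frame: x ahead of the robot, y to its left, z up, the work surface at z = 0. Lengths are in m, angles in degrees, forces in N, time in s.
With the tool pointing down it reaches from about 0.325 to 0.85 m from the base axis. Payload 15.5 kg.
Tool frame: the origin (TCP) lies on the centre line of the jaws, within the pads' length; the fingertips stand 8 mm ahead of it and the grasp point (between the pads) lies 11 mm behind it (tips_ahead is the distance from the TCP to the fingertips, in m); z points along the fingers, y is the line along which they close (so a half turn about z gives the same grasp; the last joint's range is limited). The gripper opens to 91 mm and grips with 3 to 60 N. Pads are 32 mm wide; open, the fingers measure 118 mm over their backs; the gripper's body (76 mm by 178 mm) begins 60 mm behind the grasp point.
Start: joints at [-80.128, 28.281, 77.091, -0, 74.628, -5.472], TCP at [0.165, -0.603, 0.222] pointing down, gripper open.
Joint ranges: [-166.48, 166.48], [-47.26, 123.95], [12.59, 153.08], [-70.14, 250.14], [6.76, 159.57], [-176.63, 176.63]. Speed limits (degrees/s): [108.29, 108.29, 147.25, 172.46, 172.46, 172.46].

## Interface

Orientations are given as [roll, pitch, yaw] about the fixed x, y, z axes, in that order (R = Rz(yaw) Ry(pitch) Rx(roll)).
In Python, from workcell import * gives the robot as it stands. The module is installed in compiled form; this text tells all that it offers.
- The arm moves only by the tool drive_tool, never from a script. Its argument "plan" is a list of rows, each a list of 6 numbers: the shift along the tool's x, y, z normalised to -1 to 1, where 1 is 15 cm, then the turn, a rotation vector about the tool's x, y, z normalised to -1 to 1, where 1 is 180 degrees. A call has 1 to 12 rows; each row shifts and turns the commanded pose from where the row before left it, along the tool's axes as they then stand; what a row does not reach is not made up. A row lasts 1/8 s, in which the tool goes at most 62.5 mm and 10.7 degrees, less where a joint would pass 70% of its speed; a pose out of reach is approached as far as the arm can. A call with a number of a shift or a turn outside -1 to 1 is refused whole. A call with a gripper value outside its range is refused whole. "claw" is the opening, from 0 (shut) to 1 (fully open), set as the call begins (left out, the last holds). The fingers move at their own pace and stop on an object; "newtons" is the grip in N (left out, the last holds). Time passes only in rows, so rows that do not move let the fingers close. It gives the time, the measured TCP pose, the force, the opening and the grip force at its end, in the units of the state.
- observe(): the state, without advancing time (a new reading comes with each control period).
- capture(name): name is "scene" or "top"; returns the picture (420x560x3 uint8, red, green, blue); there is no depth.
- camera_params(name): a dict with "vertical_fov" (degrees; the focal length in pixels is half the picture's height over the tangent of half this angle, whatever the lens; pixels are square), "cx", "cy" (the principal point, pixels), "rvec" (rotation vector, rad) and "tvec" (3), from world to camera coordinates, as OpenCV has them. Camera axes: x right, y down, z forward; pixel columns grow to the right and rows downward; lengths in m; the calibration is good to about 2 mm. A picture is of the moment at which its call begins. camera_params takes no time and is no camera call.
- close_job(): hands the job in; it is judged then, once.
The state is a dict: "clock": time; "joint_pos": joint angles; "dq": joint speeds; "tau": joint torques, N m; "eef_pos": TCP position; "tcp_rot": TCP orientation; "ft_force": force on the tool from outside, world axes, zero at the start; "moment": the same for the moment, N m; "grip_width": finger opening in m; "finger_force": force on a finger pad.
Only numpy, scipy, OpenCV 4.12 (cv2) and the standard library are available. Lean on these libraries where they do the work, as an engineer would, in place of code of your own. Each camera call takes 0.05 s, during which the arm holds its last target. There are 200 camera calls.

## Task

Pick up the loose hitch coupler by its steel head, lower it level onto the ball of the test stand with its wooden tail lying along the stand over the rest block, and push it down until the ball is fully home against the roof of the socket. Then press the latch lever all the way down to its stop, and let go. Be gentle: never push on the coupler with more than about 30 N, and do not shift the tape measure, the offcut, the hammer or the screwdriver lying about.

Things in the scene. Friction and masses are not known exactly. Their poses are not given: they have to be found in the camera images.
- head (a point): Centre of the loose coupler's dark steel head, half-way up: grasp here across y, from above. Axes: x tail to nose, y across, z up. Head: block 60 (x) x 50 (y) x 50 mm (z). Behind it a steel neck 34 mm wide, 44 high runs to x -66 mm, then a wooden tail 32 x 32 mm to x -166 mm; undersides all level, 25 mm below this point. 0.32 to 0.43 kg. It starts upright on the bench.
- socket (a point): Inside the head, 24 mm above its underside (1 mm below head), coupler's axes; meets ball when fully home. The socket is a 35 mm round hole, 40 mm deep, open below, flat roof. Two spring plungers in it rub on the ball: the last 6 mm need up to 18 to 24 N of downward push in all (weight alone will not do) and it stays where it is left; at home the roof stops hard on the ball.
- ball (a point): Centre of the steel ball, 32 mm across, on an 18 mm thick stud on the fixed test stand; 64 mm above the bench. The stand's axes: x from the rest block to the ball, y across, z up. When home, the coupler's x lies along this x and the socket has 1.5 mm of side play.
- stand: The fixed test stand; origin on the bench under the ball. Wooden board 215 x 120 x 18 mm, x from -162 to +53 mm. A wooden rest block 44 (x) x 84 (y) mm, centre at x -125 mm, top 40 mm above the bench, carries the coupler's tail so that the coupler sits level, underside 40 mm above the bench. It takes 60 N of contact force in all, of which the plungers alone make about 20 N at home.
- lever (a joint): Angle (rad) of the steel latch lever on the coupler: 0 fully open (leaning back, 46 degrees above level), 0.80 fully closed (level over the tail, hard stop). Starts at 0 to 0.15. Stiff hinge: stays where left, 0.35 N m to turn, so 4 to 6 N pressed down at its end, more nearer the pivot. Unless the ball is home the lever's jaw strikes the ball and it cannot close.
- lever_end (a point): On the lever's flat upper face near its free end; moves with the lever. The lever is a steel strip 26 mm wide, 8 mm thick, ending 86 mm from its pivot. The pivot is across y at x -34, z +29 mm from head; this point is 80 mm along the lever from it, and the upper face is 5 mm above the pivot's line. Closed, this point is 114 mm behind head and 34 mm above it.
- coupler: The whole loose coupler (head, neck, tail, lever); origin on its underside, 25 mm below head, same axes.
- tape: Tape measure, 60 x 34 x 58 mm, loose; leave alone. Origin under its centre.
- offcut: Pine offcut 110 x 45 x 45 mm, loose; leave alone. Origin under its centre.
- hammer: Claw hammer lying along its x, loose; leave alone.
- screwdriver: Screwdriver lying along its x, loose; leave alone.
Things that resemble listed ones, but are neither listed nor needed, are in the scene too. What is shaped like the coupler but blue or turquoise is not meant.

How it is judged:
By the outcome, as a careful person would: the job done as asked, in the order asked, and still so for the second after the job is handed in, with the robot touching nothing.
It also fails if it takes over 54 s, if anything falls off the work surface, if the arm or the gripper's body presses on something with over 40 N, if the wrist force passes 120 N, or if a joint passes its speed limit or range.

## Working session

There is one attempt and no reset: what is moved stays moved. The work goes in short steps, Python scripts to look and compute and a tool call to move; the robot and the scene stay as the last step left them, time stands still between calls to the robot, and variables do not carry over. Pictures are saved under pics/ and viewed, at most 10 in all, crops included, and the job is handed in when it is done.

Besides the shell and the picture viewer there is one more tool, called after "Request:" by a JSON object that holds its "api" and its "payload". drive_tool: Moves the arm, as the interface text tells. Scaled input: -1 to 1 covers 15 cm each way for a shift and 180 degrees each way for a turn. Its arguments: {"type":"object","properties":{"plan":{"type":"array"},"claw":{"type":"number"},"newtons":{"type":"number"}},"required":["plan"]}

```bash
mkdir -p pics
python3 - <<'E'
from workcell import *
import cv2
print(observe())
for n in("scene","top"):
    im=capture(n); cv2.imwrite(f"pics/{n}0.png",im[:,:,::-1]); print(n,camera_params(n))
E
```

```text
{'clock': 0.0, 'joint_pos': array([-8.01288669e+01,  2.83145911e+01,  7.71274731e+01,  6.69252038e-05,
        7.46283045e+01, -5.47121411e+00]), 'dq': array([ 0.02293924,  0.06673119,  0.108955  ,  0.03667032, -0.02259699,
        0.02265956]), 'tau': array([-2.15554763e-03, -8.78823137e+01, -3.81854689e+01,  7.04966253e-02,
        5.32635441e-02, -8.78663286e-05]), 'eef_pos': array([ 0.16531101, -0.60235472,  0.22133942]), 'tcp_rot': array([-1.79929958e+02, -6.77355930e-03,  1.53423253e+01]), 'ft_force': array([ 0.37114109, -0.55448152, -0.00935907]), 'moment': array([-0.0097958 ,  0.03890615,  0.02066057]), 'finger_force': 0.0, 'grip_width': 0.09111721147551227}
scene {'vertical_fov': 54.30330691861372, 'cx': 276.01384352726575, 'cy': 205.18449980438143, 'rvec': array([ 2.28215407,  0.9623524 , -0.339398  ]), 'tvec': array([-0.34709941, -0.23997731,  1.55360023])}
top {'vertical_fov': 49.62241177729674, 'cx': 278.9688852315949, 'cy': 206.40849474697205, 'rvec': array([ 2.18798285, -2.13466925,  0.12861262]), 'tvec': array([-0.00999189,  0.52869778,  1.10537532])}
```

View pics/scene0.png

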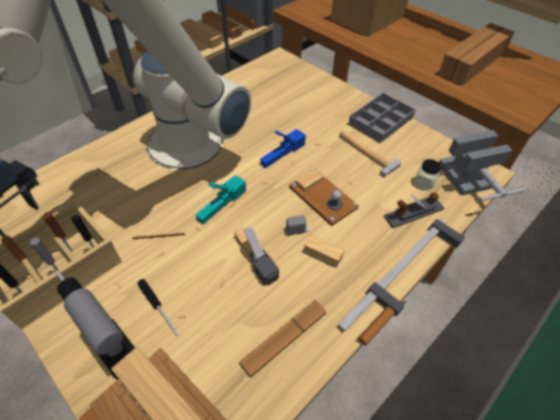

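View pics/top0.png

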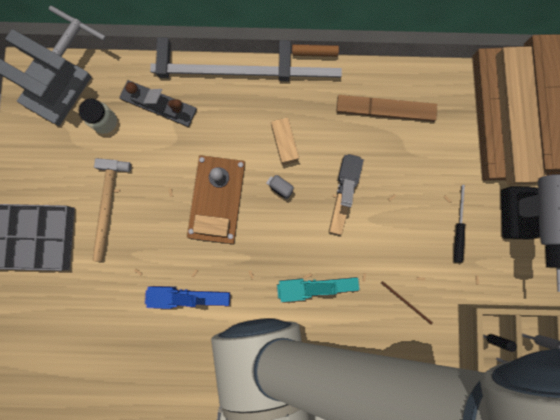

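The scene and top pictures show three coupler shapes: the steel and wood one (top 349,170; scene 263,266), a blue one (160,298) and a turquoise one (292,290). The stand's ball is at top (219,177) and scene (336,198). I choose the steel and wood one and check it in a close crop.

```bash
cat > h.py <<'E'
import numpy as np, cv2
from workcell import *
def cam(n):
    p=camera_params(n); f=210/np.tan(np.radians(p["vertical_fov"]/2))
    R=cv2.Rodrigues(p["rvec"])[0]; K=np.array([[f,0,p["cx"]],[0,f,p["cy"]],[0,0,1]])
    return K,R,np.array(p["tvec"])
def ray(n,px):
    K,R,t=cam(n); d=R.T@np.linalg.inv(K)@np.array([*px,1.]); return -R.T@t,d/np.linalg.norm(d)
def plane(n,px,z):
    o,d=ray(n,px); return o+d*(z-o[2])/d[2]
def tri(a,b):
    "pixel a in scene, b in top -> point, gap"
    o1,d1=ray("scene",a);o2,d2=ray("top",b)
    s=np.linalg.lstsq(np.c_[d1,-d2],o2-o1,rcond=None)[0]
    p,q=o1+s[0]*d1,o2+s[1]*d2; return (p+q)/2,np.linalg.norm(p-q)
def proj(n,P):
    K,R,t=cam(n); q=K@(R@np.asarray(P)+t); return q[:2]/q[2]
E
python3 - <<'E'
from h import *
s=cv2.imread("pics/scene0.png");t=cv2.imread("pics/top0.png")
r=lambda im,x,y,w,h,k:cv2.resize(im[y:y+h,x:x+w],None,fx=k,fy=k,interpolation=cv2.INTER_CUBIC)
A=np.hstack([r(t,320,145,50,100,6),r(t,180,145,75,100,6)]);cv2.imwrite("pics/c1.png",A)
B=np.hstack([r(s,228,220,60,70,6),r(s,285,165,73,70,6)]);cv2.imwrite("pics/c2.png",B)
print(A.shape,B.shape)
E
```

```text
(600, 750, 3) (420, 798, 3)
```

View pics/c1.png

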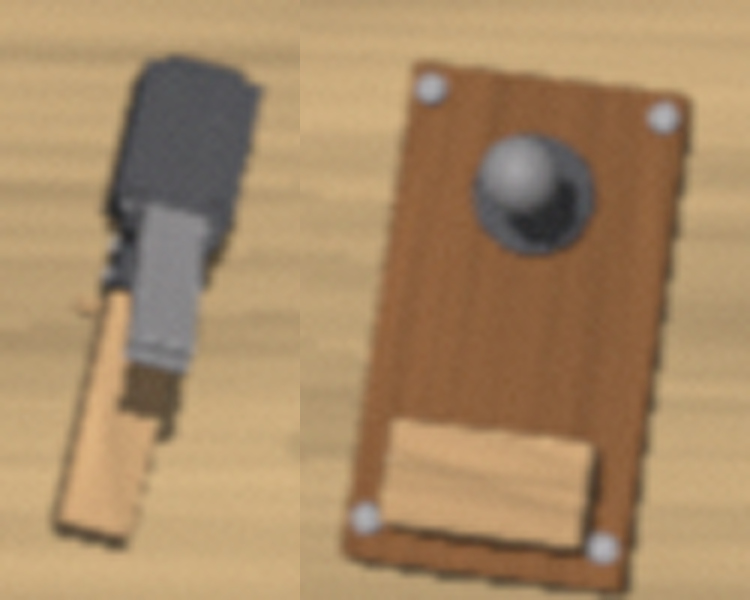

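View pics/c2.png

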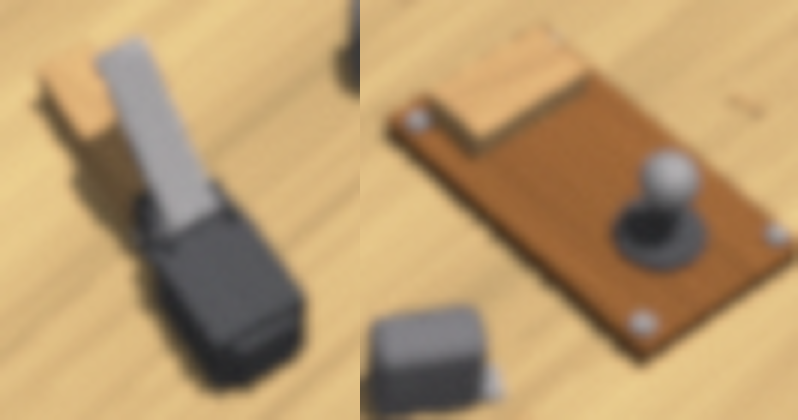

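The close crops confirm it: dark steel head, wooden tail, lever open. In c1, head top spans (150,62)-(235,225); the ball is at c1 (521,173) and c2 (672,180).

Run:
```python
from h import *
np.set_printoptions(precision=4,suppress=True)
T=lambda u,v:(320+u/6-.4,145+v/6-.4)          # coupler crop top
TS=lambda u,v:(180+(u-300)/6-.4,145+v/6-.4)
S=lambda u,v:(228+u/6-.4,220+v/6-.4)
SS=lambda u,v:(285+(u-360)/6-.4,165+v/6-.4)
print("ball",tri(SS(672,180),TS(519,173)))
bolts=[(430,88),(664,117),(366,518),(602,549)]
b=[plane("top",TS(*p),.020)for p in bolts];print("bolts",np.array(b))
sb=[SS(417,121),SS(641,323),SS(777,234)]
print([tri(SS(641,323),TS(430,88)) ,tri(SS(777,234),TS(664,117)),tri(SS(417,121),TS(366,518))])
d=(b[0]+b[1]-b[2]-b[3])[:2];print("yaw stand bolts",np.degrees(np.arctan2(d[1],d[0])))
rb=np.array([plane("top",TS(*p),.04)for p in[(393,418),(592,442),(383,510),(582,547)]]);print("rest",rb.mean(0))
rs=np.array([plane("scene",SS(*p),.04)for p in[(430,95),(545,30),(590,72),(477,140)]]);print("rest scene",rs.mean(0))
# head top corners
hs=np.array([plane("scene",S(*p),.05)for p in[(150,250),(213,200),(302,293),(220,348)]]);print("head scene",hs,hs.mean(0))
tt=np.array([plane("top",T(*p),.05)for p in[(150,62),(260,90),(118,205),(232,225)]]);print("head top",tt,tt.mean(0))
tl=np.array([plane("top",T(*p),.032)for p in[(57,525),(128,543)]]);print("tail end",tl.mean(0),np.linalg.norm(tl[0]-tl[1]))
print("lever end",tri(S(120,47),T(158,357)),)
```

```text
ball (array([0.6039, 0.1606, 0.0636]), np.float64(0.004236601609099435))
bolts [[0.6465 0.2046 0.02  ]
 [0.6364 0.1045 0.02  ]
 [0.4626 0.2232 0.02  ]
 [0.4521 0.1241 0.02  ]]
[(array([ 0.6328,  0.1817, -0.0348]), np.float64(0.08021341239260547)), (array([0.6521, 0.1251, 0.0845]), np.float64(0.07700984558172017)), (array([ 0.4415,  0.2   , -0.033 ]), np.float64(0.08111751431766807))]
yaw stand bolts -5.913704748265211
rest [0.4787 0.1701 0.04  ]
rest scene [0.4839 0.1707 0.04  ]
head scene [[ 0.5957 -0.191   0.05  ]
 [ 0.596  -0.1505  0.05  ]
 [ 0.6623 -0.156   0.05  ]
 [ 0.6568 -0.2034  0.05  ]] [ 0.6277 -0.1753  0.05  ]
head top [[ 0.6599 -0.1574  0.05  ]
 [ 0.6491 -0.2032  0.05  ]
 [ 0.5992 -0.1447  0.05  ]
 [ 0.592  -0.1918  0.05  ]] [ 0.6251 -0.1743  0.05  ]
tail end [ 0.4642 -0.1377  0.032 ] 0.030218583649102446
lever end (array([ 0.5304, -0.151 ,  0.1095]), np.float64(0.0048084692719389645))
```

Ball ≈ (0.604,0.159,0.064), stand yaw ≈ -5.9°. Head ≈ (0.626,-0.1745,0.025), coupler yaw ≈ -12.5°. The sizes agree: 166 mm to the tail end and a ball height of 0.0636.

Request:
{"api": "drive_tool", "payload": {"plan": [[0,0,0.13,0,0,0.0516],[0,0,0.13,0,0,0.0516],[0,0,0.13,0,0,0.0516]], "claw": 1}}

```text
clock: 0.48
eef_pos: [0.1654, -0.6025, 0.1625]
tcp_rot: [-180.0, 0.0, -12.8]
ft_force: [0.2, 0.3, -0.5]
grip_width: 0.0913
finger_force: 0.0
```

Request:
{"api": "drive_tool", "payload": {"plan": [[0.1,-0.14,0,0,0,0],[0.2,-0.29,0,0,0,0],[0.2,-0.29,0,0,0,0],[0.2,-0.29,0,0,0,0],[0.2,-0.29,0,0,0,0],[0.2,-0.29,0,0,0,0],[0.2,-0.29,0,0,0,0],[0.2,-0.29,0,0,0,0],[0.2,-0.29,0,0,0,0],[0.2,-0.29,0,0,0,0],[0.2,-0.29,0,0,0,0],[0.2,-0.29,0,0,0,0]]}}

```text
clock: 1.98
eef_pos: [0.6116, -0.1874, 0.164]
tcp_rot: [-180.0, -0.0, -12.3]
ft_force: [0.4, -0.5, 0.7]
grip_width: 0.091
finger_force: 0.0
```

Request:
{"api": "drive_tool", "payload": {"plan": [[0.08,-0.12,0,0,0,0],[0,0,0,0,0,0],[0,0,0,0,0,0]]}}

```text
clock: 2.35
eef_pos: [0.6252, -0.1754, 0.1635]
tcp_rot: [180.0, 0.0, -12.5]
ft_force: [0.1, -0.3, -0.6]
grip_width: 0.0915
finger_force: 0.0
```

Request:
{"api": "drive_tool", "payload": {"plan": [[0,0,0.22,0,0,0],[0,0,0.3,0,0,0],[0,0,0.26,0,0,0],[0,0,0.2,0,0,0],[0,0,0,0,0,0]], "claw": 1}}

```text
clock: 2.98
eef_pos: [0.6239, -0.1755, 0.0148]
tcp_rot: [-180.0, 0.2, -12.6]
ft_force: [-0.5, 0.2, 0.2]
grip_width: 0.0914
finger_force: 0.0
```

Request:
{"api": "drive_tool", "payload": {"plan": [[0,0,0,0,0,0],[0,0,0,0,0,0],[0,0,0,0,0,0],[0,0,0,0,0,0],[0,0,0,0,0,0],[0,0,0,0,0,0]], "claw": 0, "newtons": 50}}

```text
clock: 3.72
eef_pos: [0.6263, -0.1748, 0.0168]
tcp_rot: [-180.0, -0.0, -12.5]
ft_force: [0.0, 1.7, 6.8]
grip_width: 0.0499
finger_force: 49.9
```

Request:
{"api": "drive_tool", "payload": {"plan": [[0,0,-0.15,0,0,0],[0,0,-0.3,0,0,0],[0,0,-0.3,0,0,0],[0,0,-0.12,0,0,-0.0367],[0,0,0,0,0,0]], "claw": 0}}

```text
clock: 4.35
eef_pos: [0.6266, -0.1751, 0.148]
tcp_rot: [180.0, -0.1, -5.9]
ft_force: [-0.7, -0.6, -4.7]
grip_width: 0.0497
finger_force: 49.9
```

Request:
{"api": "drive_tool", "payload": {"plan": [[-0.02,-0.11,0,0,0,0],[-0.04,-0.22,0,0,0,0],[-0.04,-0.22,0,0,0,0],[-0.04,-0.22,0,0,0,0],[-0.04,-0.22,0,0,0,0],[-0.04,-0.22,0,0,0,0],[-0.04,-0.22,0,0,0,0],[-0.04,-0.22,0,0,0,0],[-0.04,-0.22,0,0,0,0],[-0.04,-0.22,0,0,0,0],[-0.02,-0.11,0.1,0,0,0],[0,0,0.1,0,0,0]]}}

```text
clock: 5.85
eef_pos: [0.5993, 0.1605, 0.1148]
tcp_rot: [180.0, 0.1, -5.9]
ft_force: [-1.1, 0.3, -4.5]
grip_width: 0.05
finger_force: 49.9
```

Request:
{"api": "drive_tool", "payload": {"plan": [[0,0,0,0,0,0],[0,0,0,0,0,0]]}}

```text
clock: 6.1
eef_pos: [0.6005, 0.1586, 0.1167]
tcp_rot: [180.0, 0.0, -6.0]
ft_force: [0.2, 0.1, -2.7]
grip_width: 0.0498
finger_force: 49.9
```

Run:
```python
from h import *
s=capture("scene")[:,:,::-1];t=capture("top")[:,:,::-1]
cv2.imwrite("pics/s1.png",s);cv2.imwrite("pics/t1.png",t)
r=lambda im,x,y,w,h,k:cv2.resize(im[y:y+h,x:x+w],None,fx=k,fy=k,interpolation=cv2.INTER_CUBIC)
A=np.hstack([r(t,180,130,65,115,5),r(s,280,125,90,115,5)]);cv2.imwrite("pics/c3.png",A);print(A.shape)
o=observe();print(o["eef_pos"],o["tcp_rot"],o["ft_force"])
```

```text
(575, 775, 3)
[0.60079786 0.1588495  0.11727552] [-1.79992942e+02 -3.54917971e-02 -5.97574451e+00] [-0.84619257  0.11051598 -2.78593577]
```

View pics/c3.png

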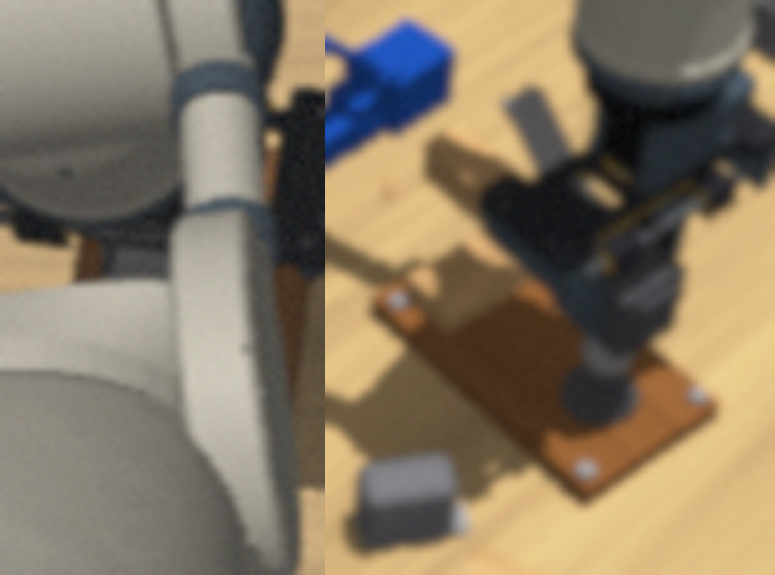

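Top view is blocked by the arm. In the scene view the coupler hangs level over the ball, which is hidden behind the finger. I compare the ball with the head in each camera separately, so calibration bias cancels.

Run:
```python
from h import *
np.set_printoptions(precision=4,suppress=True)
T=lambda u,v:(320+u/6-.4,145+v/6-.4);TS=lambda u,v:(180+(u-300)/6-.4,145+v/6-.4)
S=lambda u,v:(228+u/6-.4,220+v/6-.4);SS=lambda u,v:(285+(u-360)/6-.4,165+v/6-.4)
print("ball top",plane("top",TS(520,173),.064),"scene",plane("scene",SS(670,179),.064))
for n,f,P in(("top",TS,[(430,88),(664,117),(366,518)]),("scene",SS,[(777,234),(641,323),(417,121)])):
    print(n,np.array([plane(n,f(*p),.020)for p in P]))
# dark head mask in top/scene originals, hull corners
for n,box in(("top",(320,145,370,215)),("scene",(240,240,290,290))):
    im=cv2.imread(f"pics/{n}0.png");x0,y0,x1,y1=box;c=im[y0:y1,x0:x1].astype(int)
    m=((c.max(2)<115)&(c.max(2)-c.min(2)<25)).astype(np.uint8)
    k=cv2.connectedComponentsWithStats(m);i=1+np.argmax(k[2][1:,4]);m=(k[1]==i).astype(np.uint8)
    print(n,k[2][i],k[3][i]+[x0,y0],cv2.minAreaRect(cv2.findNonZero(m)))
# nose top-edge midpoint from crops, both cameras
print("nose mid top",plane("top",T(205,76),.05),"scene",plane("scene",S(261,320),.05))
# tail end top-edge mid scene
print("tail end scene",plane("scene",S(70,60),.032))
```

```text
ball top [0.6024 0.1585 0.064 ] scene [0.6041 0.162  0.064 ]
top [[0.6465 0.2046 0.02  ]
 [0.6364 0.1045 0.02  ]
 [0.4626 0.2232 0.02  ]]
scene [[0.6491 0.2068 0.02  ]
 [0.6377 0.1067 0.02  ]
 [0.4547 0.1261 0.02  ]]
top [ 17  10  26  38 598] [349.6154 170.5452] ((29.162921905517578, 29.460674285888672), (20.61212158203125, 39.650230407714844), 12.994616508483887)
scene [ 10  10  28  34 571] [264.0613 267.9457] ((22.910114288330078, 25.05617904663086), (37.09992599487305, 20.775959014892578), 57.9946174621582)
nose mid top [ 0.6545 -0.1803  0.05  ] scene [ 0.6594 -0.1797  0.05  ]
tail end scene [ 0.4748 -0.1369  0.032 ]
```

Request:
{"api": "drive_tool", "payload": {"plan": [[0.02,-0.007,0.08,0,0,0],[0,0,0.06,0,0,0],[0,0,0.04,0,0,0],[0,0,0.02,0,0,0],[0,0,0,0,0,0]]}}

```text
clock: 6.82
eef_pos: [0.6034, 0.1602, 0.0868]
tcp_rot: [180.0, 0.0, -5.9]
ft_force: [-1.3, 0.3, -2.3]
grip_width: 0.05
finger_force: 49.9
```

Request:
{"api": "drive_tool", "payload": {"plan": [[0,0,0.014,0,0,0],[0,0,0.013,0,0,0],[0,0,0,0,0,0]]}}

```text
clock: 7.2
eef_pos: [0.603, 0.1602, 0.0826]
tcp_rot: [180.0, 0.1, -5.9]
ft_force: [-3.5, 0.2, -4.4]
grip_width: 0.0499
finger_force: 49.9
```

Request:
{"api": "drive_tool", "payload": {"plan": [[0,0,0.013,0,0,0],[0,0,0,0,0,0]]}}

```text
clock: 7.45
eef_pos: [0.6028, 0.1602, 0.0806]
tcp_rot: [180.0, 0.1, -5.9]
ft_force: [-5.0, 1.0, -5.9]
grip_width: 0.0496
finger_force: 49.9
```

Request:
{"api": "drive_tool", "payload": {"plan": [[0,0,0,0,0,0]]}}

```text
clock: 7.58
eef_pos: [0.6028, 0.1602, 0.0805]
tcp_rot: [180.0, 0.1, -5.9]
ft_force: [-4.6, 1.9, -5.6]
grip_width: 0.0501
finger_force: 49.9
```

Request:
{"api": "drive_tool", "payload": {"plan": [[-0.008,0,0,0,0,0],[0,0,0,0,0,0]]}}

```text
clock: 7.82
eef_pos: [0.6026, 0.1604, 0.0811]
tcp_rot: [-180.0, -0.0, -5.9]
ft_force: [-1.2, -0.5, -3.9]
grip_width: 0.0499
finger_force: 49.9
```

Request:
{"api": "drive_tool", "payload": {"plan": [[0,0,0,0,0,0]]}}

```text
clock: 7.95
eef_pos: [0.6026, 0.1604, 0.0811]
tcp_rot: [-180.0, -0.0, -5.9]
ft_force: [-0.9, 0.6, -3.9]
grip_width: 0.05
finger_force: 49.9
```

Request:
{"api": "drive_tool", "payload": {"plan": [[-0.005,0,0.03,0,0,0],[0,0,0.04,0,0,0],[0,0,0.02,0,0,0],[0,0,0.013,0,0,0],[0,0,0,0,0,0]]}}

```text
clock: 8.57
eef_pos: [0.6016, 0.1604, 0.0653]
tcp_rot: [180.0, 0.0, -5.9]
ft_force: [0.9, 0.3, -3.1]
grip_width: 0.0499
finger_force: 49.9
```

Request:
{"api": "drive_tool", "payload": {"plan": [[0,0,0,0,0,0]]}}

```text
clock: 8.7
eef_pos: [0.6017, 0.1605, 0.0656]
tcp_rot: [-180.0, -0.0, -5.9]
ft_force: [0.2, -0.2, -3.7]
grip_width: 0.0502
finger_force: 49.9
```

Request:
{"api": "drive_tool", "payload": {"plan": [[0,0,0.012,0,0,0],[0,0,0.01,0,0,0],[0,0,0,0,0,0]]}}

```text
clock: 9.07
eef_pos: [0.6016, 0.1604, 0.0621]
tcp_rot: [180.0, -0.0, -5.9]
ft_force: [0.6, -0.1, -2.9]
grip_width: 0.0499
finger_force: 49.9
```

Request:
{"api": "drive_tool", "payload": {"plan": [[0,0,0.007,0,0,0],[0,0,0.007,0,0,0],[0,0,0,0,0,0]]}}

```text
clock: 9.45
eef_pos: [0.602, 0.1604, 0.0602]
tcp_rot: [-180.0, -0.0, -5.9]
ft_force: [2.2, -0.9, -0.0]
grip_width: 0.0501
finger_force: 49.9
```

Request:
{"api": "drive_tool", "payload": {"plan": [[0,0,0.007,0,0,0],[0,0,0.007,0,0,0],[0,0,0,0,0,0]]}}

```text
clock: 9.82
eef_pos: [0.602, 0.1604, 0.058]
tcp_rot: [-180.0, -0.0, -5.9]
ft_force: [3.4, -1.6, -2.1]
grip_width: 0.0499
finger_force: 49.9
```

Request:
{"api": "drive_tool", "payload": {"plan": [[0,0,0.006,0,0,0],[0,0,0,0,0,0]]}}

```text
clock: 10.07
eef_pos: [0.6019, 0.1604, 0.057]
tcp_rot: [-180.0, -0.0, -5.9]
ft_force: [5.0, -2.0, -1.7]
grip_width: 0.0496
finger_force: 49.9
```

Request:
{"api": "drive_tool", "payload": {"plan": [[0.003,0,0.004,0,0,0],[0,0,0,0,0,0]]}}

```text
clock: 10.32
eef_pos: [0.6019, 0.1604, 0.0567]
tcp_rot: [-180.0, 0.0, -5.9]
ft_force: [0.8, -0.9, 6.4]
grip_width: 0.0501
finger_force: 49.9
```

Request:
{"api": "drive_tool", "payload": {"plan": [[0,0,0.004,0,0,0],[0,0,0,0,0,0]]}}

```text
clock: 10.58
eef_pos: [0.6019, 0.1605, 0.0566]
tcp_rot: [-180.0, -0.0, -5.9]
ft_force: [-0.6, -0.7, 15.2]
grip_width: 0.0498
finger_force: 49.9
```

Run:
```python
from h import *
s=capture("scene")[:,:,::-1]; cv2.imwrite("pics/s2.png",s)
A=cv2.resize(s[125:240,280:370],None,fx=5,fy=5,interpolation=cv2.INTER_CUBIC);cv2.imwrite("pics/c4.png",A)
o=observe();print(o["eef_pos"],o["ft_force"],o["moment"])
```

```text
[0.60191867 0.16043557 0.05657433] [-0.63819985 -1.06510547 14.26946556] [-0.1982773   0.51592774  0.04103998]
```

View pics/c4.png

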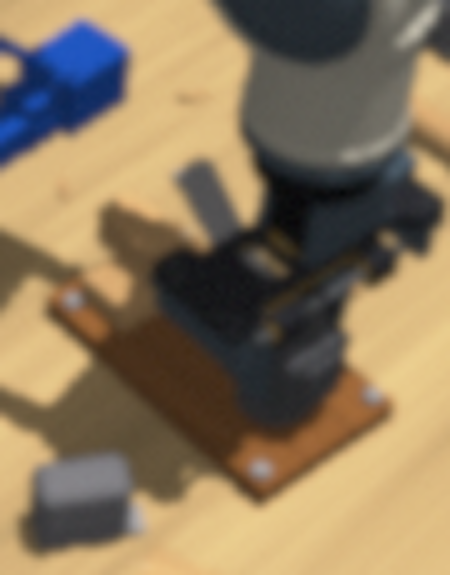

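The scene view shows the coupler level on the stand, with the tail over the rest block and the lever open. Contact force is rising, so I'll press a little more to see whether it yields.

Request:
{"api": "drive_tool", "payload": {"plan": [[0,0,0.003,0,0,0],[0,0,0,0,0,0]]}}

```text
clock: 10.88
eef_pos: [0.602, 0.1604, 0.0565]
tcp_rot: [-180.0, -0.0, -5.9]
ft_force: [-1.3, -1.8, 20.9]
grip_width: 0.0497
finger_force: 49.9
```

Request:
{"api": "drive_tool", "payload": {"plan": [[0,0,0,0,0,0],[0,0,0,0,0,0]]}}

```text
clock: 11.12
eef_pos: [0.602, 0.1605, 0.0565]
tcp_rot: [-180.0, -0.0, -5.9]
ft_force: [-3.7, -2.1, 21.0]
grip_width: 0.0498
finger_force: 49.9
```

Request:
{"api": "drive_tool", "payload": {"plan": [[0,0,0,0,0,0],[0,0,0,0,0,0],[0,0,0,0,0,0],[0,0,0,0,0,0],[0,0,0,0,0,0]], "claw": 0.9}}

```text
clock: 11.75
eef_pos: [0.6019, 0.1604, 0.0553]
tcp_rot: [180.0, 0.0, -5.9]
ft_force: [-0.8, 0.2, -0.9]
grip_width: 0.0821
finger_force: 0.0
```

Request:
{"api": "drive_tool", "payload": {"plan": [[0,0,-0.1,0,0,0],[0,0,-0.25,0,0,0],[0,0,-0.3,0,0,0],[0,0,-0.1,0,0,0],[0,0,0,0,0,0],[0,0,0,0,0,0]]}}

```text
clock: 12.5
eef_pos: [0.6013, 0.1602, 0.1668]
tcp_rot: [180.0, 0.1, -5.9]
ft_force: [-0.2, 0.1, -0.8]
grip_width: 0.0822
finger_force: 0.0
```

Request:
{"api": "drive_tool", "payload": {"plan": [[0,0,0.1,0,0,0],[0,0,0.15,0,0,0],[0,0,0.05,0,0,0],[0,0,0,0,0,0]], "claw": 0}}

```text
clock: 13.0
eef_pos: [0.6015, 0.1603, 0.1218]
tcp_rot: [180.0, 0.1, -5.9]
ft_force: [-1.4, 0.5, 0.4]
grip_width: 0.0451
finger_force: 0.0
```

Request:
{"api": "drive_tool", "payload": {"plan": [[0,0,0,0,0,0],[0,0,0,0,0,0],[0,0,0,0,0,0],[0,0,0,0,0,0],[0,0,0.07,0,0,0],[0,0,0.06,0,0,0],[0,0,0.01,0,0,0],[0,0,0,0,0,0]]}}

```text
clock: 14.0
eef_pos: [0.6019, 0.1604, 0.1017]
tcp_rot: [180.0, 0.0, -5.9]
ft_force: [-0.0, -0.3, 0.1]
grip_width: 0.0005
finger_force: 0.0
```

Request:
{"api": "drive_tool", "payload": {"plan": [[0,0,0.007,0,0,0],[0,0,0.006,0,0,0],[0,0,0,0,0,0]]}}

```text
clock: 14.38
eef_pos: [0.602, 0.1604, 0.1]
tcp_rot: [-180.0, -0.0, -5.9]
ft_force: [0.0, 0.1, 0.3]
grip_width: 0.0001
finger_force: 0.0
```

Request:
{"api": "drive_tool", "payload": {"plan": [[0,0,0.004,0,0,0],[0,0,0,0,0,0]]}}

```text
clock: 14.62
eef_pos: [0.602, 0.1604, 0.0994]
tcp_rot: [180.0, 0.0, -5.9]
ft_force: [0.8, 0.3, 0.3]
grip_width: 0.0001
finger_force: 0.0
```

Request:
{"api": "drive_tool", "payload": {"plan": [[0,0,0.004,0,0,0],[0,0,0.003,0,0,0],[0,0,0,0,0,0]]}}

```text
clock: 15.0
eef_pos: [0.602, 0.1604, 0.0983]
tcp_rot: [180.0, 0.0, -5.9]
ft_force: [-0.5, -0.1, 0.2]
grip_width: 0.0003
finger_force: 0.0
```

Request:
{"api": "drive_tool", "payload": {"plan": [[0,0,0.004,0,0,0],[0,0,0,0,0,0]]}}

```text
clock: 15.25
eef_pos: [0.6021, 0.1604, 0.0981]
tcp_rot: [-180.0, -0.0, -5.9]
ft_force: [-2.6, -0.4, 6.4]
grip_width: 0.0001
finger_force: 3.3
```

Contact with the head's top is at z ≈ 0.0902, so it is at the home height. Press it to about 25 N to be sure.

Request:
{"api": "drive_tool", "payload": {"plan": [[0,0,0.003,0,0,0],[0,0,0,0,0,0]]}}

```text
clock: 15.5
eef_pos: [0.6021, 0.1604, 0.098]
tcp_rot: [-180.0, -0.0, -5.9]
ft_force: [-3.6, -1.0, 12.2]
grip_width: 0.0001
finger_force: 6.1
```

Request:
{"api": "drive_tool", "payload": {"plan": [[0,0,0.002,0,0,0],[0,0,0,0,0,0]]}}

```text
clock: 15.75
eef_pos: [0.6022, 0.1604, 0.098]
tcp_rot: [-180.0, -0.0, -5.9]
ft_force: [-4.3, 0.1, 16.0]
grip_width: 0.0003
finger_force: 7.9
```

Request:
{"api": "drive_tool", "payload": {"plan": [[0,0,0.004,0,0,0],[0,0,0,0,0,0]]}}

```text
clock: 16.0
eef_pos: [0.6023, 0.1605, 0.0978]
tcp_rot: [-180.0, -0.1, -5.9]
ft_force: [-5.9, -0.8, 21.1]
grip_width: 0.0005
finger_force: 10.9
```

Request:
{"api": "drive_tool", "payload": {"plan": [[0,0,-0.1,0,0,0],[0,0,-0.15,0,0,0],[0,0,-0.2,0,0,0],[0,0,0,0,0,0]]}}

```text
clock: 16.5
eef_pos: [0.6034, 0.1606, 0.1665]
tcp_rot: [-179.9, -0.2, -5.9]
ft_force: [0.5, 1.2, -0.1]
grip_width: 0.0006
finger_force: 0.0
```

Coupler home. Now the lever: rise, move 102 mm back along tool x, and press down with the shut fingers.

Request:
{"api": "drive_tool", "payload": {"plan": [[0,0,-0.1,0,0,0],[0,0,-0.12,0,0,0],[-0.2,0,0,0,0,0],[-0.3,0,0,0,0,0],[-0.18,0,0,0,0,0],[0,0,0,0,0,0],[0,0,0,0,0,0]]}}

```text
clock: 17.38
eef_pos: [0.5013, 0.1709, 0.1971]
tcp_rot: [-180.0, -0.0, -5.9]
ft_force: [0.2, 0.4, -0.8]
grip_width: 0.0003
finger_force: 0.0
```

Run:
```python
from h import *
s=capture("scene")[:,:,::-1]; cv2.imwrite("pics/s3.png",s)
A=cv2.resize(s[105:235,270:370],None,fx=4.5,fy=4.5,interpolation=cv2.INTER_CUBIC);cv2.imwrite("pics/c5.png",A)
o=observe();print(o["eef_pos"],o["ft_force"])
```

```text
[0.50147238 0.17087407 0.19702908] [ 0.04036144 -0.07086708  0.20637587]
```

View pics/c5.png

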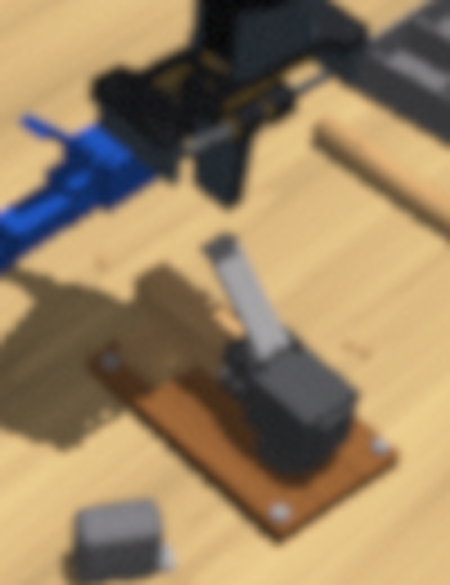

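The coupler sits level on the ball, lever open with its end at crop (220,245) directly under the fingertips at (225,200).

Request:
{"api": "drive_tool", "payload": {"plan": [[0,0,0.08,0,0,0],[0,0,0.04,0,0,0],[0,0,0.035,0,0,0],[0,0,0.035,0,0,0],[0,0,0.035,0,0,0],[0,0,0,0,0,0]]}}

```text
clock: 18.18
eef_pos: [0.5003, 0.1709, 0.1628]
tcp_rot: [180.0, 0.0, -5.9]
ft_force: [0.0, 0.6, -0.2]
grip_width: 0.0007
finger_force: 0.0
```

Request:
{"api": "drive_tool", "payload": {"plan": [[0,0,0.035,0,0,0],[0,0,0.035,0,0,0],[0,0,0.035,0,0,0],[0,0,0.035,0,0,0],[0,0,0,0,0,0]]}}

```text
clock: 18.8
eef_pos: [0.5, 0.1709, 0.1419]
tcp_rot: [180.0, 0.1, -5.9]
ft_force: [-0.3, 0.6, 1.8]
grip_width: 0.0005
finger_force: 0.7
```

Request:
{"api": "drive_tool", "payload": {"plan": [[0,0,0.035,0,0,0],[0,0,0.035,0,0,0],[0,0,0.035,0,0,0]]}}

```text
clock: 19.18
eef_pos: [0.5002, 0.171, 0.1264]
tcp_rot: [-180.0, 0.0, -5.9]
ft_force: [-2.9, -0.1, 5.5]
grip_width: 0.0005
finger_force: 2.7
```

Request:
{"api": "drive_tool", "payload": {"plan": [[0,0,0.035,0,0,0],[0,0,0.035,0,0,0]]}}

```text
clock: 19.42
eef_pos: [0.5004, 0.171, 0.1158]
tcp_rot: [-180.0, 0.0, -5.9]
ft_force: [-3.3, -0.1, 4.0]
grip_width: 0.0004
finger_force: 2.3
```

Lever is turning. Go on to the stop at about TCP z 0.107.

Request:
{"api": "drive_tool", "payload": {"plan": [[0,0,0.025,0,0,0],[0,0,0.02,0,0,0],[0,0,0,0,0,0]]}}

```text
clock: 19.8
eef_pos: [0.5008, 0.1709, 0.109]
tcp_rot: [-180.0, -0.0, -5.9]
ft_force: [-0.4, 0.3, 0.7]
grip_width: 0.0004
finger_force: 0.0
```

Request:
{"api": "drive_tool", "payload": {"plan": [[0,0,0.008,0,0,0],[0,0,0,0,0,0]]}}

```text
clock: 20.05
eef_pos: [0.5009, 0.1709, 0.108]
tcp_rot: [-180.0, -0.0, -5.9]
ft_force: [-0.4, -0.1, 1.2]
grip_width: 0.0001
finger_force: 0.4
```

Request:
{"api": "drive_tool", "payload": {"plan": [[0,0,0.006,0,0,0],[0,0,0,0,0,0]]}}

```text
clock: 20.3
eef_pos: [0.5009, 0.1709, 0.1072]
tcp_rot: [-180.0, -0.0, -5.9]
ft_force: [0.8, 0.3, 4.4]
grip_width: 0.0
finger_force: 1.8
```

Request:
{"api": "drive_tool", "payload": {"plan": [[0,0,0.003,0,0,0],[0,0,0,0,0,0]]}}

```text
clock: 20.55
eef_pos: [0.5009, 0.171, 0.107]
tcp_rot: [-180.0, -0.1, -5.9]
ft_force: [-0.5, -0.7, 9.6]
grip_width: 0.0005
finger_force: 4.9
```

Request:
{"api": "drive_tool", "payload": {"plan": [[0,0,0.004,0,0,0],[0,0,0,0,0,0]]}}

```text
clock: 20.8
eef_pos: [0.5009, 0.171, 0.1067]
tcp_rot: [-180.0, -0.1, -5.9]
ft_force: [-3.3, -0.9, 17.1]
grip_width: 0.0003
finger_force: 8.6
```

Request:
{"api": "drive_tool", "payload": {"plan": [[0,0,0.002,0,0,0],[0,0,0,0,0,0],[0,0,0,0,0,0]]}}

```text
clock: 21.18
eef_pos: [0.501, 0.171, 0.1067]
tcp_rot: [-180.0, -0.1, -5.9]
ft_force: [-4.3, -1.6, 22.0]
grip_width: 0.0005
finger_force: 11.0
```

Hard stop at 22 N. Let go, rise, move clear to the robot's right and look.

Request:
{"api": "drive_tool", "payload": {"plan": [[0,0,-0.05,0,0,0],[0,0,-0.2,0,0,0],[0,0,-0.35,0,0,0],[0,0,-0.25,0,0,0],[0,0.2,0,0,0,0],[0,0.35,0,0,0,0],[0,0.35,0,0,0,0],[0,0.35,0,0,0,0],[0,0.35,0,0,0,0],[0,0.2,0,0,0,0],[0,0,0,0,0,0],[0,0,0,0,0,0]]}}

```text
clock: 22.68
eef_pos: [0.4726, -0.0972, 0.2331]
tcp_rot: [-180.0, 0.0, -5.9]
ft_force: [1.2, 0.1, -0.4]
grip_width: 0.0006
finger_force: 0.0
```

Run:
```python
from h import *
s=capture("scene")[:,:,::-1];t=capture("top")[:,:,::-1]
cv2.imwrite("pics/s4.png",s);cv2.imwrite("pics/t4.png",t)
r=lambda im,x,y,w,h,k:cv2.resize(im[y:y+h,x:x+w],None,fx=k,fy=k,interpolation=cv2.INTER_CUBIC)
A=np.hstack([r(t,170,110,130,140,3.6),r(s,280,160,86,140,3.6)]);cv2.imwrite("pics/c6.png",A);print(A.shape,observe()["eef_pos"])
```

```text
(504, 778, 3) [ 0.47272551 -0.09683923  0.23312501]
```

View pics/c6.png

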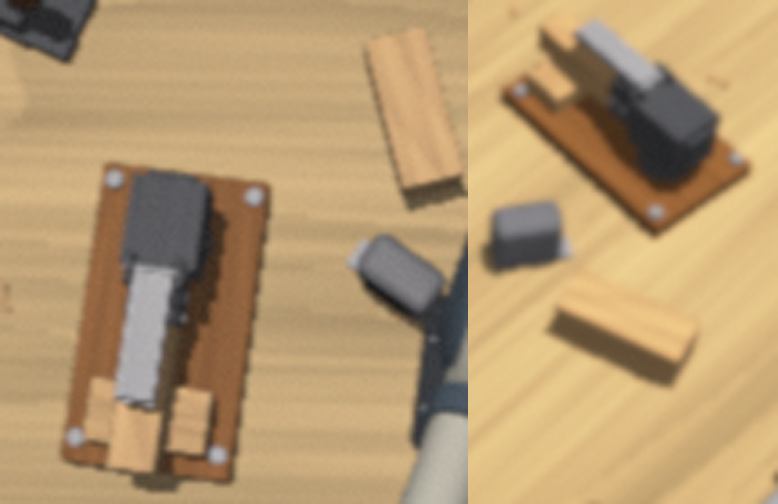

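Coupler is level on the ball, the tail lies over the rest block, and the lever is flat over the tail (crop 145,335). The tape and offcut have not moved.

```bash
python3 -c "from workcell import *; print(close_job())"
```

```text
the job is handed in; nothing more can be done
None
```

The coupler is fully home on the ball and level, with its tail over the rest block. The latch lever is pressed down to its stop and let go. Push readings stayed under about 25 N, and I handed the job in at about 23 s.

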